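# Unclip the swarf-filter cover of a key-cutting machine

### The arm

A 6-joint arm with a two-finger parallel gripper is mounted at the origin on the work surface. World frame = base frame: x ahead of the robot, y to its left, z up, the work surface at z = 0. Lengths are in m, angles in degrees, forces in N, time in s.
With the tool pointing down it reaches from about 0.275 to 0.875 m from the base axis. Payload 12.5 kg.
Tool frame: the origin (TCP) lies midway between the tips of the shut fingers; the grasp point (between the pads) lies 19 mm behind it; z points along the fingers, y is the line along which they close (so a half turn about z gives the same grasp; the last joint's range is limited). The gripper opens to 85 mm and grips with 20 to 120 N. Pads are 22 mm wide; open, the fingers measure 114 mm over their backs; the gripper's body (76 mm by 85 mm) begins 54 mm behind the grasp point. The pads swing forward as they close: fully open they stand 13 mm farther back than shut.
Start: joints at [69.695, 20.094, 94.641, -0, 65.266, -4.847], TCP at [0.147, 0.53, 0.231] pointing down, gripper open.
Joint ranges: [-157.81, 157.81], [-45, 120.19], [0.68, 151.7], [-89.99, 269.99], [4.06, 180], [-164.3, 164.3]. Speed limits (degrees/s): [127.2, 127.2, 159.86, 180, 180, 180].

### API

Orientations are given as a 3x3 rotation matrix whose columns are the frame's x, y, z axes.
In Python, from bench import ctrl gives the robot as it stands.
- The arm moves only by the shell command python3 -m jog 'ROWS'. ROWS is JSON, a list that holds one entry, the list of rows, each a list of 5 numbers: the shift along the tool's x, y, z in mm, then the turn about the tool's z in degrees, then the finger opening in mm, from 0 to 85.4. In form: [[[dx, dy, dz, turn, fingers], ...]]. A call has exactly 5 rows; each row shifts and turns the commanded pose from where the row before left it, along the tool's axes as they then stand; what a row does not reach is not made up. A row lasts 1/10 s, in which the tool goes at most 50 mm and 8.59 degrees, less where a joint would pass 70% of its speed; a pose out of reach is approached as far as the arm can. A call with a gripper value outside its range is refused whole. The fingers move at their own pace and stop on an object; the grip force is fixed at half the most. Time passes only in rows, so rows that do not move let the fingers close, or fill a call up. It gives the time, the measured TCP pose, the force, the opening and the grip force at its end, in the units of the state.
- ctrl.state(): the state, without advancing time (a new reading comes with each control period).
- ctrl.snapshot(name): name is "scene" or "top" or "wrist"; returns the picture (420x560x3 uint8, red, green, blue); there is no depth.
- ctrl.camera_info(name): a dict with "K" (3x3 intrinsics, pixels), "distortion" ([k1, k2, p1, p2, k3] as OpenCV has them; the pictures are not rectified), "rvec" (rotation vector, rad) and "tvec" (3), from world to camera coordinates, as OpenCV has them; the wrist camera has in their place "tool_from_camera" (4x4, takes a point from camera to tool coordinates, whose origin is the TCP and whose axes are the flange's). Camera axes: x right, y down, z forward; pixel columns grow to the right and rows downward; lengths in m; the calibration is good to about 2 mm. A picture is of the moment at which its call begins: read the wrist's pose just before it. camera_info takes no time and is no camera call.
- ctrl.sign_off(): hands the job in; it is judged then, once.
Trained networks look in the newest picture that a camera, given by its name, has taken for a name from the list of things; names that differ only in an ending like _2 or _b are one class to them, and where a whole thing is asked for, a point or a joint stands for the part that bears it (a point fixed in the world has none). Each returns a list of dicts, best first, with "conf" (0 to 1); they miss things now and then, are a little off and sometimes report something else, mostly with a low value. They report only what shows in the picture. A call takes as long as a camera call.
- ctrl.look_for(camera, query): "xyz" ([x, y, z] in m, in world coordinates, good to about 4 mm: the middle of the surface that is visible of it).
The state is a dict: "time_s": time; "joint_pos": joint angles; "joint_velocities": joint speeds; "tau": joint torques, N m; "ee_pos": TCP position; "ee_rot": TCP orientation; "ft_force": force on the tool from outside, world axes, zero at the start; "moment": the same for the moment, N m; "width": finger opening in m; "grip_force": force on a finger pad.
Only numpy, scipy, OpenCV 4.12 (cv2) and the standard library are available. Lean on these libraries where they do the work, as an engineer would, in place of code of your own. Each camera call takes 0.05 s, during which the arm holds its last target. There are 200 camera calls.

### The job

The swarf filter of the key-cutting machine has to be emptied. Squeeze together the two snap tabs on the slotted cover of the filter box, lift the cover off and set it down in the steel tray, right way up and flat on the tray's floor, lowering it all the way rather than dropping it. Leave the smooth cover of the neighbouring terminal box clipped on.

Things in the scene. Friction and masses are not known exactly. Their poses are not given: they have to be found in the camera images.
- filter_cover: Slotted clip-on cover: white plate 136 x 100 x 6 mm (x, y, z) with eight dark slots along y, on top of the filter box (fixed grey box 160 x 130 x 80 mm with a round hose spigot at +x). Origin: centre of the plate's underside, 80 mm above the table when clipped on; z up. Two ribs reach 16 mm below the plate; put down, it stands on these, origin 16 mm above the floor under it. 130 to 215 g.
- filter_tabs (a point): Point midway between the filter cover's two black upright snap tabs, 22 mm above the cover's origin; axes as the cover. The tabs stand at +y and -y, outer faces 50 mm apart, each 24 mm wide along x, 4 mm thick, tops 32 mm above the plate's top face. Squeezed along y each slides in 8 mm to a stop (7 N each; then 34 mm apart) and unhooks; held so, the cover lifts straight up by them.
- plain_cover: Smooth clip-on cover, to be left alone: white plate 112 x 100 x 6 mm without slots, with the same two black tabs, on the terminal box (fixed grey box 140 x 130 x 80 mm with three small cable glands at +x). Origin and axes as for the filter cover.
- tray: Empty open steel tray, fixed to the table: 220 x 180 mm outside (x, y), rim 22 mm high, walls and floor 3 mm thick. The origin is the centre of its underside, on the table.

How it is judged (in metres and radians):
On the way, in this order (a step that is already met when the one before it is completed fails the run):
1. the slotted cover is unclipped and lifted clear of its box (height (world z) of filter_cover above 0.105 m), for 0.1 s.
2. the slotted cover, still held, is lowered into the tray to within 15 mm of standing on its floor (horizontal distance between filter_cover and tray below 0.065 m and height (world z) of filter_cover below 0.034 m and contact force between the fingers and filter_cover above 1 N), for 0.05 s.
At the end, for the whole second after the job is handed in: The slotted cover stands at rest in the tray, right way up and flat on the tray's floor (origin 14 to 24 mm above the table, within 7 degrees of level), its centre within 65 mm of the tray's centre; the smooth cover is still clipped on its box (horizontal distance between filter_cover and tray below 0.065 m and height (world z) of filter_cover between 0.014 and 0.024 m and angle between filter_cover's own z axis and vertical below 0.12 rad and linear speed of filter_cover below 0.02 m/s); the robot touches nothing.
It fails at once if the smooth cover is shifted by more than 10 mm or pulled off (distance of plain_cover from where it was at the start of the episode above 0.01 m).
It also fails if it takes over 40 s, if anything falls off the work surface, if the arm or the gripper's body presses on something with over 40 N, if the wrist force passes 120 N, or if a joint passes its speed limit or range.

## Working session

There is one attempt and no reset: what is moved stays moved. The work goes in short steps, Python scripts to look and compute and a shell command to move; the robot and the scene stay as the last step left them, time stands still between calls to the robot, and variables do not carry over. Pictures are saved under pics/ and viewed, at most 10 in all, crops included, and the job is handed in when it is done.

```bash
mkdir -p pics; python3 - <<'E'
from bench import ctrl
import cv2,numpy as np
for c in ["top","scene"]:
    im=ctrl.snapshot(c); cv2.imwrite(f"pics/{c}0.png",im[:,:,::-1])
    for q in ["filter_cover","filter_tabs","plain_cover","tray"]:
        print(c,q,[(np.round(d["xyz"],3).tolist(),round(d["conf"],2)) for d in ctrl.look_for(c,q)[:3]])
s=ctrl.state();print(s["time_s"],s["ee_pos"],np.round(s["ee_rot"],3).tolist(),s["width"])
a=cv2.imread("pics/top0.png");b=cv2.imread("pics/scene0.png")
E
```

```text
top filter_cover [([0.534, -0.269, 0.084], 0.97)]
top filter_tabs [([0.531, -0.267, 0.084], 0.87)]
top plain_cover [([0.584, 0.004, 0.084], 0.79)]
top tray [([0.534, 0.29, 0.006], 0.78)]
scene filter_cover [([0.548, -0.268, 0.086], 0.9)]
scene filter_tabs [([0.548, -0.262, 0.087], 0.63)]
scene plain_cover [([0.594, 0.001, 0.085], 0.9)]
scene tray [([0.536, 0.294, 0.006], 0.89)]
0.5 [0.14653657 0.53007893 0.23124242] [[-0.964, 0.267, -0.0], [0.267, 0.964, -0.0], [0.0, -0.0, -1.0]] 0.0857218211621251
```

View pics/top0.png

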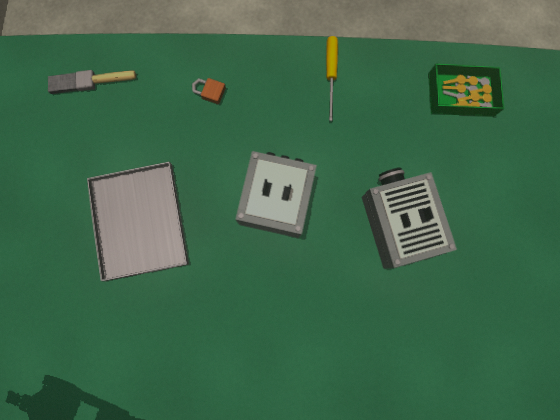

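View pics/scene0.png

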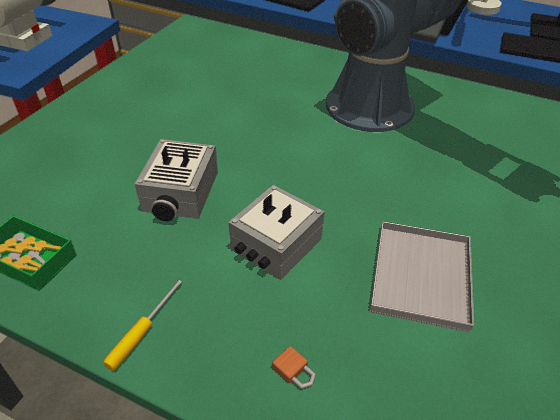

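The top view shows the slotted cover at about (413,218), the smooth one at (277,192) and the tray at (138,222). Top and scene agree on positions, so I'll zoom in on the cover to measure yaw and tab heights.

```bash
cat > h.py <<'E'
import cv2,numpy as np
from bench import ctrl
def cam(n):
    i=ctrl.camera_info(n);R=cv2.Rodrigues(np.array(i["rvec"],float))[0]
    return np.array(i["K"],float),np.array(i["distortion"],float),R,np.array(i["tvec"],float).ravel()
def rays(n,px):
    K,d,R,t=cam(n)
    u=cv2.undistortPoints(np.array(px,float).reshape(-1,1,2),K,d).reshape(-1,2)
    return -R.T@t,np.c_[u,np.ones(len(u))]@R
def onz(n,px,z):
    c,r=rays(n,px); return c+r*((z-c[2])/r[:,2])[:,None]
def tri(views): # [(cam,px)]
    A=np.zeros((3,3));b=np.zeros(3);L=[]
    for n,p in views:
        c,r=rays(n,[p]);r=r[0]/np.linalg.norm(r[0]);P=np.eye(3)-np.outer(r,r);A+=P;b+=P@c;L.append((c,P))
    x=np.linalg.solve(A,b);return x,[np.linalg.norm(P@(x-c)) for c,P in L]
E
python3 - <<'E'
from h import *
a=cv2.imread("pics/top0.png");b=cv2.imread("pics/scene0.png")
A=cv2.resize(a[165:275,355:465],None,fx=5,fy=5,interpolation=cv2.INTER_CUBIC)[:, :400*1+150]
A=cv2.resize(a[170:270,365:465],(400,400),interpolation=cv2.INTER_CUBIC)
B=cv2.resize(b[130:230,125:225],(400,400),interpolation=cv2.INTER_CUBIC)
cv2.imwrite("pics/c1.png",np.hstack([A,B]))
hsv=cv2.cvtColor(a,cv2.COLOR_BGR2HSV)
for nm,(r0,r1,c0,c1) in dict(f=(165,275,360,465),p=(145,240,230,325)).items():
    m=((a.min(2)>150)).astype(np.uint8); k=np.zeros_like(m);k[r0:r1,c0:c1]=m[r0:r1,c0:c1]
    k=cv2.morphologyEx(k,cv2.MORPH_OPEN,np.ones((2,2),np.uint8))
    ys,xs=np.nonzero(k);W=onz("top",np.c_[xs,ys],.086)[:,:2]*1000
    print(nm,len(xs),cv2.minAreaRect(W.astype(np.float32)))
print(onz("top",[[90,179],[169,164],[186,264],[104,279]],.022).round(3))
E
```

```text
f 1023 ((536.1396484375, -269.885986328125), (131.39537048339844, 96.09369659423828), 16.22833251953125)
p 2422 ((582.2728271484375, -3.0265541076660156), (96.31187438964844, 108.54136657714844), 78.38719940185547)
[[0.616 0.393 0.022]
 [0.652 0.226 0.022]
 [0.443 0.179 0.022]
 [0.408 0.346 0.022]]
```

View pics/c1.png

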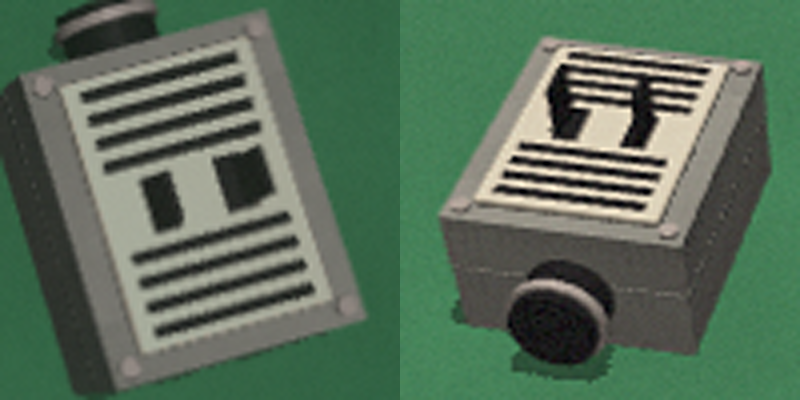

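```bash
python3 - <<'E'
from h import *
T=np.array([[62,88],[243,38],[330,300],[147,352]])/4+[365,170]
S=np.array([[258,222],[77,205],[167,46],[328,68]])/4+[125,130]
for t,s in zip(T,S):
    x,e=tri([("top",t),("scene",s)]);print(x.round(4),np.round(e,4))
print(np.array(ctrl.camera_info("wrist")["tool_from_camera"]).round(3))
E
python3 -m jog '[[[0,0,0,-8,85],[0,0,0,-8,85],[0,0,0,-8,85],[0,0,0,-7.7,85],[0,0,0,0,85]]]'
python3 -m jog '[[[-8,-44,0,0,85],[-8,-44,0,0,85],[-8,-44,0,0,85],[-8,-44,0,0,85],[-8,-44,0,0,85]]]'
python3 -m jog '[[[-8,-44,0,0,85],[-8,-44,0,0,85],[-8,-44,0,0,85],[-8,-44,0,0,85],[-8,-44,0,0,85]]]'
python3 -m jog '[[[-8,-44,0,0,85],[-8,-44,0,0,85],[-8,-44,0,0,85],[-8,-44,0,0,85],[0,0,0,0,85]]]'
```

```text
[ 0.5867 -0.2029  0.0845] [0.0013 0.0013]
[ 0.6151 -0.2958  0.0815] [0.0008 0.0008]
[ 0.4851 -0.331   0.087 ] [0.0017 0.0017]
[ 0.459  -0.241   0.0849] [0.0018 0.0018]
[[-0.    -0.963 -0.271  0.068]
 [ 1.     0.    -0.001  0.001]
 [ 0.001 -0.271  0.963 -0.143]
 [ 0.     0.     0.     1.   ]]
time_s: 1.0
ee_pos: [0.1466, 0.5301, 0.2313]
ee_rot: [[-0.96, -0.282, 0.0], [-0.282, 0.96, 0.0], [-0.0, -0.0, -1.0]]
ft_force: [0.2, 0.5, -0.6]
width: 0.0853
grip_force: 0.0
time_s: 1.5
ee_pos: [0.2469, 0.3285, 0.2314]
ee_rot: [[-0.961, -0.276, 0.0], [-0.276, 0.961, 0.0], [-0.0, 0.0, -1.0]]
ft_force: [1.6, 0.3, 0.0]
width: 0.085
grip_force: 0.0
time_s: 2.0
ee_pos: [0.347, 0.1283, 0.2316]
ee_rot: [[-0.961, -0.275, 0.001], [-0.275, 0.961, 0.0], [-0.001, -0.0, -1.0]]
ft_force: [1.6, 1.0, -0.5]
width: 0.0848
grip_force: 0.0
time_s: 2.5
ee_pos: [0.4281, -0.0337, 0.2314]
ee_rot: [[-0.962, -0.272, 0.001], [-0.272, 0.962, -0.001], [-0.001, -0.001, -1.0]]
ft_force: [-0.1, 0.9, 0.5]
width: 0.0847
grip_force: 0.0
```

```bash
python3 -m jog '[[[-8,-44,0,0,85],[-8,-44,0,0,85],[-8,-44,0,0,85],[-8,-44,0,0,85],[0,0,0,0,85]]]'
cat > w.py <<'E'
import sys
from h import *
s=ctrl.state();im=ctrl.snapshot("wrist");cv2.imwrite(f"pics/{sys.argv[1]}.png",im[:,:,::-1])
np.savez(f"{sys.argv[1]}.npz",p=s["ee_pos"],R=s["ee_rot"])
print(s["ee_pos"])
for q in ["filter_cover","filter_tabs"]:print(q,[(np.round(d["xyz"],3).tolist(),round(d["conf"],2)) for d in ctrl.look_for("wrist",q)[:2]])
E
python3 w.py w1
python3 -m jog '[[[-8,-40,0,0,85],[0,-40,0,0,85],[0,0,0,0,85],[0,0,0,0,85],[0,0,0,0,85]]]'
python3 w.py w2
python3 -c "
import cv2,numpy as np
cv2.imwrite('pics/w12.png',cv2.resize(np.hstack([cv2.imread('pics/w1.png'),cv2.imread('pics/w2.png')]),(800,300)))"
```

```text
time_s: 3.0
ee_pos: [0.5077, -0.1933, 0.231]
ee_rot: [[-0.962, -0.273, 0.001], [-0.273, 0.962, -0.001], [-0.0, -0.001, -1.0]]
ft_force: [-0.2, 0.8, -0.6]
width: 0.0848
grip_force: 0.0
[ 0.50771251 -0.19329129  0.23095091]
filter_cover [([0.527, -0.268, 0.084], 0.58)]
filter_tabs [([0.528, -0.268, 0.082], 0.82), ([0.597, 0.212, 0.005], 0.37)]
time_s: 3.65
ee_pos: [0.5361, -0.263, 0.2315]
ee_rot: [[-0.96, -0.28, -0.0], [-0.28, 0.96, 0.0], [0.0, 0.0, -1.0]]
ft_force: [-0.2, 0.4, 0.1]
width: 0.0849
grip_force: 0.0
[ 0.53610938 -0.26300772  0.23145118]
filter_cover [([0.527, -0.272, 0.086], 0.59)]
filter_tabs [([0.531, -0.272, 0.082], 0.71)]
```

View pics/w12.png

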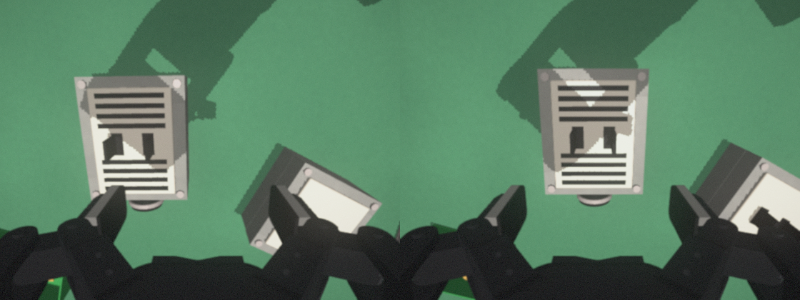

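Both wrist views show the cover, nearly aligned with the tool: tabs at half-scale about (115,146)/(148,146) and (577,137)/(609,137). I'll enlarge them to triangulate the tabs.

```bash
python3 -c "
import cv2,numpy as np
a=cv2.imread('pics/w1.png')[100:280,100:280];b=cv2.imread('pics/w2.png')[90:270,180:360]
f=lambda i:np.clip(cv2.resize(i,(400,400),interpolation=cv2.INTER_CUBIC).astype(float)*1.5,0,255)
cv2.imwrite('pics/w12c.png',np.hstack([f(a),f(b)]))"
```

```text
[ WARN:0@0.054] global loadsave.cpp:1063 imwrite_ Unsupported depth image for selected encoder is fallbacked to CV_8U.
```

View pics/w12c.png

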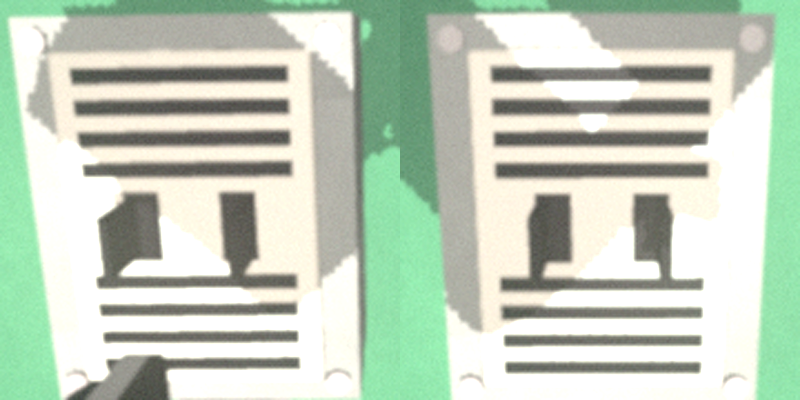

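```bash
python3 - <<'E'
from h import *
i=ctrl.camera_info("wrist");K=np.array(i["K"],float);d=np.array(i["distortion"],float);T=np.array(i["tool_from_camera"])
import h
def rays(n,px):
    z=np.load(n+".npz");M=z["R"]@T[:3,:3];c=z["p"]+z["R"]@T[:3,3]
    u=cv2.undistortPoints(np.array(px,float).reshape(-1,1,2),K,d).reshape(-1,2);return c,np.c_[u,np.ones(len(u))]@M.T
h.rays=rays
s=180/400
A=np.array([[71,76],[287,74],[84,171],[291,168],[98,283],[296,281],[108,363],[299,362],[258,260],[159,258]])*s+[100,100]
B=np.array([[91,74],[311,74],[96,170],[308,170],[101,284],[302,284],[105,367],[300,367],[267,262],[171,262]])*s+[180,90]
X=np.array([tri([("w1",a),("w2",b)])[0] for a,b in zip(A,B)]);print(X.round(4))
P=onz("w2",B[:8],.086);print(P.mean(0),P.round(4))
v=P[[0,1]].mean(0)-P[[6,7]].mean(0);print("yaw",np.degrees(np.arctan2(-v[1],-v[0])), [np.degrees(np.arctan2(*(P[k+1]-P[k])[[1,0]])) for k in (0,2,4,6)])
m=onz("w2",[(np.array([202,228])*s+[180,90])],.1);print("tabs mid",m)
E
```

```text
[[ 0.4936 -0.323   0.0863]
 [ 0.4707 -0.2445  0.0874]
 [ 0.5285 -0.3126  0.0848]
 [ 0.505  -0.2345  0.0874]
 [ 0.5732 -0.2996  0.0839]
 [ 0.5502 -0.2218  0.0841]
 [ 0.6077 -0.2894  0.084 ]
 [ 0.5839 -0.2119  0.0862]
 [ 0.5447 -0.2384  0.0866]
 [ 0.5532 -0.2754  0.0924]]
[ 0.53877397 -0.26712829  0.086     ] [[ 0.4936 -0.323   0.086 ]
 [ 0.4706 -0.2444  0.086 ]
 [ 0.528  -0.3125  0.086 ]
 [ 0.5052 -0.2342  0.086 ]
 [ 0.5722 -0.2996  0.086 ]
 [ 0.5496 -0.2222  0.086 ]
 [ 0.6068 -0.2893  0.086 ]
 [ 0.5841 -0.2118  0.086 ]]
yaw 16.303251143518256 [np.float64(106.25452483249218), np.float64(106.26333054473257), np.float64(106.27302600800365), np.float64(106.2800761500058)]
tabs mid [[ 0.53538226 -0.26776573  0.1       ]]
```

```bash
python3 -m jog '[[[-1,-4.5,30,0,85],[0,0,30,0,85],[0,0,30,0,85],[0,0,15,0,85],[0,0,0,0,85]]]'
python3 -m jog '[[[0,0,15,0,85],[0,0,10,0,85],[0,0,9,0,85],[0,0,3,0,85],[0,0,0,0,85]]]'
python3 w.py w3
```

```text
time_s: 4.3
ee_pos: [0.5378, -0.2678, 0.1248]
ee_rot: [[-0.96, -0.28, -0.003], [-0.28, 0.96, 0.002], [0.002, 0.002, -1.0]]
ft_force: [1.3, -0.0, 0.4]
width: 0.0851
grip_force: 0.0
time_s: 4.8
ee_pos: [0.5385, -0.2686, 0.0889]
ee_rot: [[-0.96, -0.28, -0.0], [-0.28, 0.96, 0.0], [0.0, 0.0, -1.0]]
ft_force: [1.2, -0.3, 0.8]
width: 0.0848
grip_force: 0.0
[ 0.5385026  -0.26857353  0.08894632]
filter_cover [([0.522, -0.272, 0.084], 0.86)]
filter_tabs [([0.521, -0.276, 0.082], 0.91)]
```

View pics/w3.png

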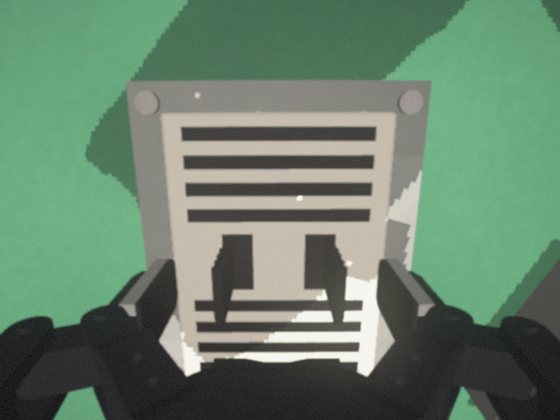

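The fingers straddle the tabs centrally, with pads at columns ~165/388 and tabs at 212/346. Closing now.

```bash
python3 -m jog '[[[0,0,0,0,30],[0,0,0,0,25],[0,0,0,0,20],[0,0,0,0,20],[0,0,0,0,20]]]'
python3 -m jog '[[[0,0,0,0,20],[0,0,0,0,20],[0,0,0,0,20],[0,0,0,0,20],[0,0,0,0,20]]]'
```

```text
time_s: 5.45
ee_pos: [0.539, -0.2687, 0.0909]
ee_rot: [[-0.96, -0.28, 0.001], [-0.28, 0.96, -0.0], [-0.001, -0.001, -1.0]]
ft_force: [-3.7, 3.4, 15.6]
width: 0.0307
grip_force: 60.9
time_s: 5.95
ee_pos: [0.5391, -0.2687, 0.0909]
ee_rot: [[-0.96, -0.28, 0.001], [-0.28, 0.96, -0.001], [-0.001, -0.001, -1.0]]
ft_force: [-4.7, 2.5, 16.1]
width: 0.0311
grip_force: 60.9
```

```bash
python3 -m jog '[[[0,0,-3,0,20],[0,0,-5,0,20],[0,0,-8,0,20],[0,0,-10,0,20],[0,0,0,0,20]]]'
python3 -m jog '[[[0,0,-20,0,20],[0,0,-30,0,20],[0,0,-30,0,20],[0,0,-15,0,20],[0,0,0,0,20]]]'
python3 - <<'E'
from h import *
a=ctrl.snapshot("scene")[:,:,::-1];cv2.imwrite("pics/s1.png",a[:300])
E
```

```text
time_s: 6.45
ee_pos: [0.5393, -0.2691, 0.117]
ee_rot: [[-0.96, -0.28, 0.002], [-0.28, 0.96, -0.001], [-0.002, -0.002, -1.0]]
ft_force: [0.4, -1.2, -1.3]
width: 0.0307
grip_force: 60.2
time_s: 6.95
ee_pos: [0.5394, -0.2691, 0.2125]
ee_rot: [[-0.96, -0.28, 0.003], [-0.28, 0.96, -0.002], [-0.003, -0.003, -1.0]]
ft_force: [-0.1, -0.1, -1.8]
width: 0.0307
grip_force: 60.2
```

View pics/s1.png

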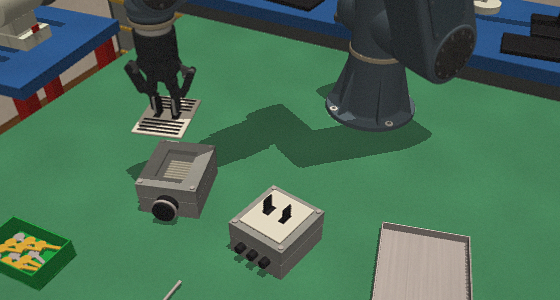

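The slotted cover is held level above its box. The smooth cover is still clipped on. Carrying it to the tray.

```bash
python3 - <<'E'
from h import *
p=onz("scene",[[383,223],[470,236],[472,328],[371,311]],.022);print(p.round(3),p.mean(0).round(3))
p=onz("top",[[90,179],[169,164],[186,264],[104,279]],.022);print(p.mean(0).round(3))
E
python3 -m jog '[[[-6,22,0,0,20],[-11,40,0,0,20],[-11,40,0,0,20],[-11,40,0,0,20],[-11,40,0,0,20]]]'
python3 -m jog '[[[-11,40,0,0,20],[-11,40,0,0,20],[-11,40,0,0,20],[-11,40,0,0,20],[-11,40,0,0,20]]]'
python3 -m jog '[[[-11,40,0,0,20],[-11,40,0,0,20],[-11,40,0,0,20],[-6,22,0,0,20],[0,0,0,0,20]]]'
```

```text
[[0.447 0.18  0.022]
 [0.402 0.352 0.022]
 [0.624 0.399 0.022]
 [0.669 0.23  0.022]] [0.536 0.29  0.022]
[0.53  0.286 0.022]
time_s: 7.5
ee_pos: [0.5348, -0.0782, 0.2087]
ee_rot: [[-0.96, -0.279, -0.002], [-0.279, 0.96, 0.001], [0.002, 0.001, -1.0]]
ft_force: [1.2, 0.5, -1.1]
width: 0.0308
grip_force: 60.2
time_s: 8.0
ee_pos: [0.5317, 0.1291, 0.2087]
ee_rot: [[-0.96, -0.28, -0.002], [-0.28, 0.96, -0.0], [0.002, 0.0, -1.0]]
ft_force: [1.3, 1.0, -1.7]
width: 0.031
grip_force: 60.2
time_s: 8.5
ee_pos: [0.5292, 0.277, 0.2084]
ee_rot: [[-0.959, -0.282, -0.002], [-0.282, 0.959, -0.001], [0.002, 0.0, -1.0]]
ft_force: [-0.1, -0.0, -0.7]
width: 0.031
grip_force: 60.2
```

```bash
python3 -m jog '[[[-7,9.5,15,3.5,20],[0,0,35,0,20],[0,0,35,0,20],[0,0,35,0,20],[0,0,20,0,20]]]'
python3 -m jog '[[[0,0,8,0,20],[0,0,0,0,20],[0,0,0,0,20],[0,0,0,0,20],[0,0,0,0,20]]]'
python3 - <<'E'
from h import *
a=ctrl.snapshot("scene")[:,:,::-1];b=ctrl.snapshot("wrist")[:,:,::-1]
cv2.imwrite("pics/s2.png",np.hstack([cv2.resize(a[120:360,230:550],(400,300)),cv2.resize(b,(400,300))]))
E
```

```text
time_s: 9.0
ee_pos: [0.5326, 0.284, 0.0664]
ee_rot: [[-0.976, -0.22, -0.005], [-0.22, 0.976, -0.002], [0.005, -0.001, -1.0]]
ft_force: [-0.2, 0.3, -1.8]
width: 0.0307
grip_force: 60.2
time_s: 9.5
ee_pos: [0.5348, 0.286, 0.0633]
ee_rot: [[-0.975, -0.221, 0.002], [-0.221, 0.975, 0.001], [-0.002, 0.0, -1.0]]
ft_force: [-0.1, -0.4, -1.4]
width: 0.0307
grip_force: 60.2
```

View pics/s2.png

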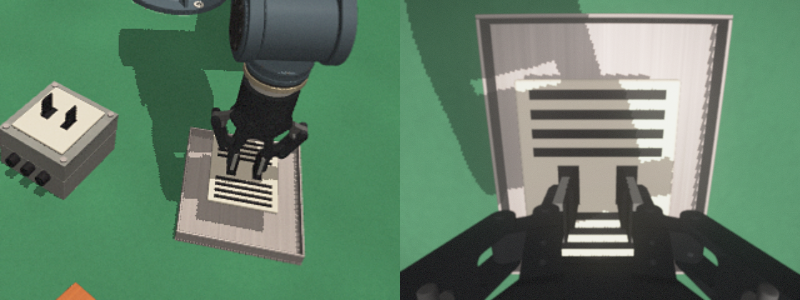

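The cover sits centred in the tray and parallel to it. I'll lower it until the force shows contact.

```bash
python3 -m jog '[[[0,0,10,0,20],[0,0,10,0,20],[0,0,5,0,20],[0,0,3,0,20],[0,0,0,0,20]]]'
python3 -m jog '[[[0,0,2,0,20],[0,0,2,0,20],[0,0,1,0,20],[0,0,0,0,20],[0,0,0,0,20]]]'
```

```text
time_s: 10.1
ee_pos: [0.5341, 0.2857, 0.0336]
ee_rot: [[-0.975, -0.221, -0.001], [-0.221, 0.975, -0.0], [0.001, -0.0, -1.0]]
ft_force: [0.4, -0.0, -0.9]
width: 0.0308
grip_force: 60.2
time_s: 10.6
ee_pos: [0.5345, 0.2859, 0.03]
ee_rot: [[-0.975, -0.221, 0.0], [-0.221, 0.975, 0.0], [-0.001, 0.0, -1.0]]
ft_force: [-4.1, -0.7, 5.8]
width: 0.0305
grip_force: 61.9
```

```bash
python3 -m jog '[[[0,0,0,0,40],[0,0,0,0,55],[0,0,0,0,75],[0,0,0,0,75],[0,0,0,0,75]]]'
python3 -m jog '[[[0,0,-5,0,75],[0,0,-15,0,75],[0,0,-30,0,75],[0,0,-40,0,75],[0,0,-40,0,75]]]'
python3 -m jog '[[[0,0,-30,0,75],[0,0,-20,0,75],[0,0,0,0,75],[0,0,0,0,75],[0,0,0,0,75]]]'
python3 - <<'E'
from h import *
a=ctrl.snapshot("scene")[:,:,::-1];print([(d["xyz"],d["conf"]) for d in ctrl.look_for("scene","filter_cover")]);b=ctrl.snapshot("wrist")[:,:,::-1]
cv2.imwrite("pics/s3.png",np.hstack([cv2.resize(a[120:360,230:550],(400,300)),cv2.resize(b,(400,300))]))
E
```

```text
time_s: 11.1
ee_pos: [0.5344, 0.2858, 0.0293]
ee_rot: [[-0.975, -0.221, 0.0], [-0.221, 0.975, 0.0], [-0.0, -0.0, -1.0]]
ft_force: [0.3, 0.2, 0.6]
width: 0.0751
grip_force: 0.0
time_s: 11.6
ee_pos: [0.5342, 0.2857, 0.1619]
ee_rot: [[-0.975, -0.221, 0.0], [-0.221, 0.975, 0.0], [-0.0, 0.0, -1.0]]
ft_force: [-0.2, 0.1, 0.1]
width: 0.0748
grip_force: 0.0
time_s: 12.1
ee_pos: [0.5338, 0.2856, 0.2083]
ee_rot: [[-0.975, -0.221, -0.002], [-0.221, 0.975, -0.001], [0.002, -0.0, -1.0]]
ft_force: [0.1, 0.2, 0.5]
width: 0.0751
grip_force: 0.0
[([0.5423, 0.286, 0.0274], 0.71)]
```

View pics/s3.png

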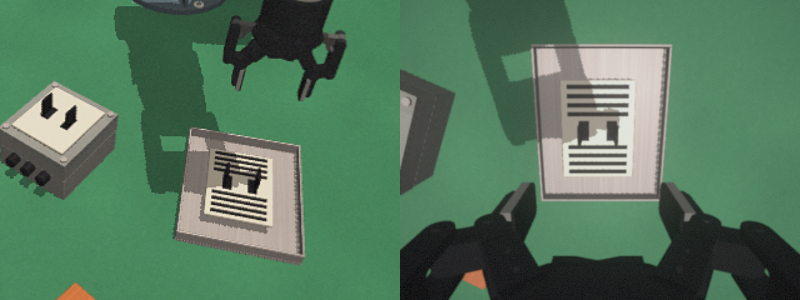

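The cover stands flat and centred in the tray, the gripper is clear of everything, and the smooth cover is untouched.

```bash
python3 -c "
from bench import ctrl
print(ctrl.sign_off())"
```

```text
the job is handed in; nothing more can be done
None
```

The slotted filter cover was unclipped, lowered into the tray and released flat near its centre, with the smooth cover left clipped on; I handed the job in at about 12 s, and sign-off returned no verdict.

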